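# Zero the iris ring of the workshop camera and set it to the white mark

## Task

On the camera station, use the orange lever to turn the slim silver iris ring clockwise (seen from above) until it meets its end stop, which lies somewhere near the red mark, and keep it pressed there with a steady push of about 10 N for about a second; then bring the lever back to the white mark and leave it there. Push the lever from the side with a fingertip, do not pinch it, and never load it with more than about 20 N. Do not touch the black rings above and below it, and leave the lens cap, battery pack and screwdriver alone.

Things in the scene. Friction and masses are not known exactly. Their poses are not given: they have to be found in the camera images.
- station: Camera station fixed to the table: a 160 x 160 x 12 mm plywood plate, on it a 60 x 60 x 30 mm aluminium camera cube (top 42 mm above the table), on that an upright round lens looking up, 98 mm high in all. The lens axis is vertical and passes through the plate's centre. Origin: centre of the plate's underside, at table level, on the lens axis; z up. Its yaw varies.
- bottom_ring: Fixed black ring of the lens below the slim ring, 68 mm diameter (ribs to 70), from 42 to 64 mm above the table. Not to be touched. Origin: centre of its underside.
- slim_ring: Slim silver iris ring between the two black rings, 69 mm diameter (ribs to 71), 10 mm high, from 65 to 75 mm above the table, with an orange lever: a straight level round bar 8 mm thick that sticks out radially at 70 mm above the table, its rounded end 80 mm from the lens axis. The lever turns with the ring. Origin on the lens axis, 65 mm above the table.
- front_ring: Fixed black front ring of the lens above the slim ring, from 76 to 98 mm above the table, 68 mm diameter widening to 72 mm in its top 10 mm; a glass disc, a white tick and a red tick on top. Not to be touched. Origin: centre of its underside, on the lens axis.
- lever_tip (a point): Outer end of the orange lever, on its centre line, 80 mm from the lens axis, 70 mm above the table. The lever starts 0.3 to 1.2 rad counter-clockwise of the white mark and is held by friction (0.12 N m, about 2 N at the lever's outer part), staying where it is left. Clockwise the ring runs into a hard end stop near the red mark, where the push needed climbs by several N per mm.
- white_mark (a point): Where the lever's outer end lies when it points at the white mark (white ticks on the front ring's top and on the plywood plate, same direction from the lens axis); 80 mm from the axis, 70 mm above the table.
- red_mark (a point): About where the lever's outer end lies when the ring is at its end stop (red ticks on the front ring's top and on the plate, 0.7 rad clockwise of the white mark). The true stop differs from unit to unit and lies up to 16 mm (0.2 rad) before or beyond this point, so it must be felt for; 80 mm from the axis, 70 mm above the table.
- lens_cap: Loose black lens cap, 78 mm diameter, 10 mm thick, flat on the table near the station. Leave alone. Origin: centre of its underside.
- battery_pack: Loose black holder with four green cells, 62 x 64 x 20 mm, on the table near the station. Leave alone. Origin: centre of its underside.
- screwdriver: Loose screwdriver, 150 mm long, lying on the table near the station. Leave alone.
There are look-alikes about, which are no part of the job. What is shaped like the station but turquoise is not meant.

How it is judged:
By the outcome, as a careful person would: the job done as asked, in the order asked, and still so for the second after the job is handed in, with the robot touching nothing.
It also fails if it takes over 67 s, if anything falls off the work surface, if the arm or the gripper's body presses on something with over 40 N, if the wrist force passes 120 N, or if a joint passes its speed limit or range.

## Robot

A 6-joint arm with a two-finger parallel gripper is mounted at the origin on the work surface. World frame = base frame: x ahead of the robot, y to its left, z up, the work surface at z = 0. Lengths are in m, angles in rad, forces in N, time in s.
With the tool pointing down it reaches from about 0.3 to 0.875 m from the base axis. Payload 6.4 kg.
Tool frame: the origin (TCP) lies between the finger pads; the fingertips stand ctrl.tip_extent ahead of it and the grasp point (between the pads) is the TCP (ctrl.tip_extent is the distance from the TCP to the fingertips, in m); z points along the fingers, y is the line along which they close (so a half turn about z gives the same grasp; the last joint's range is limited). The gripper opens to 85 mm and grips with 20 to 120 N. Pads are 22 mm wide; open, the fingers measure 114 mm over their backs; the gripper's body (76 mm by 85 mm) begins 54 mm behind the grasp point. The pads swing forward as they close: fully open they stand 13 mm farther back than shut.
Start: joints at [-1.533, 0.181, 1.607, -0, 1.354, -0.206], TCP at [0.139, -0.558, 0.25] pointing down, gripper open.
Joint ranges: [-2.99, 2.99], [-0.89, 2.07], [0.3, 2.58], [-1.14, 4.28], [0, 2.63], [-3.12, 3.12]. Speed limits (rad/s): [2.57, 2.57, 3.01, 3.14, 3.14, 3.14].

## Interface

Orientations are given as a unit quaternion [w, x, y, z].
In Python, from bench import ctrl gives the robot as it stands.
- The arm moves only by the tool send_rows, never from a script. Its arguments are lists of equal length, an entry for each row: "dr": the turn, a rotation vector about the tool's x, y, z in units of 6 degrees (1.0 is 6 degrees), a list of three; "xyz": the shift along the tool's x, y, z in cm, a list of three; "jaw": the opening in per cent of the stroke, from 0 (shut) to 100 (fully open). In form: {"dr": [[wx, wy, wz], ...], "xyz": [[dx, dy, dz], ...], "jaw": [jaw, ...]}. A call has exactly 8 rows; each row is the pose to reach, as a shift and turn from the pose commanded when the call began, along the tool's axes at that moment; what a row does not reach only later rows make up. A row lasts 1/8 s, in which the tool goes at most 62.5 mm and 10.7 degrees, less where a joint would pass 70% of its speed; a pose out of reach is approached as far as the arm can. A call with a gripper value outside its range is refused whole. The fingers move at their own pace and stop on an object; the grip force is fixed at half the most. Time passes only in rows, so rows that repeat a pose let the fingers close, or fill a call up. It gives the time, the measured TCP pose, the force, the opening and the grip force at its end, in the units of the state.
- ctrl.get_obs(): the state, without advancing time (a new reading comes with each control period).
- ctrl.camera(name): name is "side" or "top"; returns the picture (384x512x3 uint8, red, green, blue); there is no depth.
- ctrl.calibration(name): a dict with "camera_matrix" (3x3 intrinsics, pixels), "world_from_camera" (4x4, takes a point from camera to world coordinates). Camera axes: x right, y up, looking along -z (the intrinsics and any distortion apply to the point x, -y, -z); pixel columns grow to the right and rows downward; lengths in m; the calibration is good to about 2 mm. A picture is of the moment at which its call begins. calibration takes no time and is no camera call.
- ctrl.hand_in(): hands the job in; it is judged then, once.
The state is a dict: "time_s": time; "q": joint angles; "dq": joint speeds; "joint_efforts": joint torques, N m; "eef_pos": TCP position; "eef_rot": TCP orientation; "wrist_force": force on the tool from outside, world axes, zero at the start; "torque": the same for the moment, N m; "opening": opening from 0.0 (shut) to 1.0 (fully open); "grasp_force": force on a finger pad.
Only numpy, scipy, OpenCV 4.12 (cv2) and the standard library are available. Lean on these libraries where they do the work, as an engineer would, in place of code of your own. Each camera call takes 0.05 s, during which the arm holds its last target. There are 200 camera calls.

## Working session

There is one attempt and no reset: what is moved stays moved. The work goes in short steps, Python scripts to look and compute and a tool call to move; the robot and the scene stay as the last step left them, time stands still between calls to the robot, and variables do not carry over. Pictures are saved under pics/ and viewed, at most 11 in all, crops included, and the job is handed in when it is done.

Besides the shell and the picture viewer there is one more tool, called after "Call:" as name(argument=value, ...), one argument or row to a line, values as JSON. send_rows: Moves the arm, as the interface text tells. Its arguments: {"type":"object","properties":{"dr":{"type":"array","items":{"type":"array","items":{"type":"number"}}},"xyz":{"type":"array","items":{"type":"array","items":{"type":"number"}}},"jaw":{"type":"array","items":{"type":"number"}}},"required":["dr","xyz","jaw"]}

```bash
mkdir -p pics; python3 - <<'E'
from bench import ctrl
import cv2,numpy as np
for n in("top","side"):
    im=ctrl.camera(n);cv2.imwrite(f"pics/{n}0.png",im[:,:,::-1]);np.save(f"pics/{n}0.npy",im)
    c=ctrl.calibration(n);print(n,c)
o=ctrl.get_obs();print(o,ctrl.tip_extent)
E
```

```text
top {'camera_matrix': array([[354.09022857,   0.        , 251.24397378],
       [  0.        , 354.09022857, 192.22914595],
       [  0.        ,   0.        ,   1.        ]]), 'world_from_camera': array([[ 0.01015318,  0.99539061, -0.09536481,  0.41367389],
       [-0.99977709,  0.01187071,  0.01746008,  0.02616649],
       [ 0.01851165,  0.09516628,  0.99528925,  1.06829163],
       [ 0.        ,  0.        ,  0.        ,  1.        ]])}
side {'camera_matrix': array([[432.94244184,   0.        , 254.45730872],
       [  0.        , 432.94244184, 184.46221744],
       [  0.        ,   0.        ,   1.        ]]), 'world_from_camera': array([[-0.82156461,  0.40890702, -0.39727401,  0.02191051],
       [-0.5701143 , -0.5906374 ,  0.57106667,  0.70328308],
       [-0.00113172,  0.69565976,  0.71837053,  0.9306848 ],
       [ 0.        ,  0.        ,  0.        ,  1.        ]])}
{'time_s': 0.1, 'q': array([-1.53331312e+00,  1.81489548e-01,  1.60787546e+00,  9.08165691e-07,
        1.35382890e+00, -2.06309155e-01]), 'dq': array([-0.00172406, -0.0024529 , -0.0020517 , -0.00031837, -0.00065138,
       -0.00029109]), 'joint_efforts': array([ 6.36398454e-04, -4.45872688e+01, -3.52237058e+01, -3.84842915e-04,
        4.08922759e-03, -9.67404823e-07]), 'eef_pos': array([ 0.13879063, -0.55752339,  0.24947714]), 'eef_rot': array([-7.97740366e-04,  9.92579549e-01,  1.21594401e-01,  6.79449793e-05]), 'wrist_force': array([1.00126312, 0.11525349, 0.25701793]), 'torque': array([-0.02244301,  0.01935208, -0.01162319]), 'grasp_force': 0.0, 'opening': 0.9982540625753531} 0.019
```

View pics/top0.png

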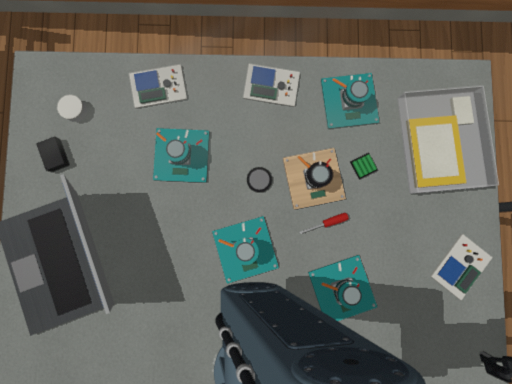

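View pics/side0.png

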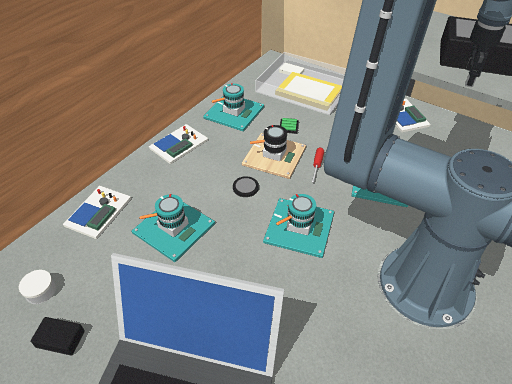

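Candidates in the top view: the plywood station at (315,178), and turquoise ones at (182,155), (350,100), (245,250) and (342,290). Only the plywood one fits the description, since the turquoise ones are excluded. I'll confirm it in an enlarged crop.

```bash
python3 - <<'E'
import cv2,numpy as np
a=np.load("pics/top0.npy")[140:218,275:355,::-1];b=np.load("pics/side0.npy")[110:185,235:315,::-1]
a=cv2.resize(a,(400,390),interpolation=cv2.INTER_CUBIC);b=cv2.resize(b,(400,390),interpolation=cv2.INTER_CUBIC)
cv2.imwrite("pics/crop0.png",np.hstack([a,b]))
E
```

```text
(no output)
```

View pics/crop0.png

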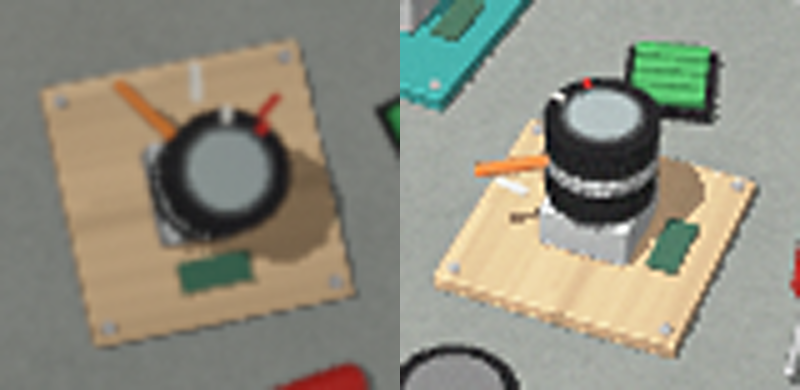

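The crop confirms it: plywood plate, black lens, silver ring. In the top view the orange lever's tip is near (299,157), the white plate tick near (314,156) and the red tick near (330,160). Next I'll measure these.

```bash
cat > h.py <<'E'
from bench import ctrl
import cv2,numpy as np
def ray(n,u,v,z):
    c=ctrl.calibration(n);K=c["camera_matrix"];T=c["world_from_camera"]
    d=T[:3,:3]@np.array([(u-K[0,2])/K[0,0],-(v-K[1,2])/K[1,1],-1]);o=T[:3,3]
    return (o+d*(z-o[2])/d[2])
def hsv(im):return cv2.cvtColor(im,cv2.COLOR_RGB2HSV)
def pts(m,box):
    u0,v0,u1,v1=box;ys,xs=np.nonzero(m[v0:v1,u0:u1]);return np.c_[xs+u0,ys+v0].astype(float)
def orange(im,box):
    return pts(cv2.inRange(hsv(im),(5,170,120),(18,255,255)),box)
BT=(283,145,350,212);BS=(240,125,310,185)
E
python3 - <<'E'
from h import *
t=np.load("pics/top0.npy");s=np.load("pics/side0.npy")
# plate: plywood hue
m=cv2.inRange(hsv(t),(8,50,60),(25,165,255));mm=np.zeros_like(m);mm[143:215,280:350]=m[143:215,280:350]
cs=max(cv2.findContours(mm,0,2)[0],key=cv2.contourArea);r=cv2.minAreaRect(cs)
cor=cv2.boxPoints(r);W=np.array([ray("top",u,v,.012) for u,v in cor]);C=W.mean(0);print("C top",C,[np.linalg.norm(W[i]-W[i-1]) for i in range(4)])
e=W[1]-W[0];print("edge yaw mod90",np.degrees(np.arctan2(e[1],e[0]))%90)
# side plate
m=cv2.inRange(hsv(s),(8,50,60),(25,165,255));mm=np.zeros_like(m);mm[125:182,238:312]=m[125:182,238:312]
cs=max(cv2.findContours(mm,0,2)[0],key=cv2.contourArea);h=cv2.convexHull(cs).reshape(-1,2)
P=np.array([ray("side",u,v,.012)[:2] for u,v in h],np.float32);rr=cv2.minAreaRect(P);print("side plate rect",rr)
def ang(p):d=p-C;return np.degrees(np.arctan2(d[1],d[0])),np.hypot(d[0],d[1])
def feat(name,m,box,z):
    p=pts(m,box);q=p.mean(0) if len(p) else (0,0);w=ray("top",*q,z);print(name,len(p),q,w,ang(w))
H=hsv(t)
wm=cv2.inRange(H,(0,0,185),(179,45,255));feat("whiteplate",wm,(309,150,319,162),.012);feat("whitetop",wm,(316,158,324,166),.098)
rm=cv2.inRange(H,(170,120,100),(179,255,255))|cv2.inRange(H,(0,170,100),(4,255,255));feat("red",rm,(322,155,334,168),.05)
feat("redplate",rm,(328,155,334,162),.012)
o=orange(t,BT);w=np.array([ray("top",u,v,.07) for u,v in o]);print("or top",len(o),ang(w.mean(0)),max(ang(x)[1] for x in w))
o=orange(s,BS);w=np.array([ray("side",u,v,.07) for u,v in o]);print("or side",len(o),ang(w.mean(0)),max(ang(x)[1] for x in w))
E
```

```text
C top [ 0.56081303 -0.18122451  0.012     ] [np.float64(0.16012758253515647), np.float64(0.1651515560285223), np.float64(0.1610833341083768), np.float64(0.16290711886768944)]
edge yaw mod90 12.207676183693096
side plate rect ((0.5559481978416443, -0.17112062871456146), (0.16296420991420746, 0.16850152611732483), 12.296241760253906)
whiteplate 2 [314.  157.5] [ 0.62305888 -0.18181671  0.012     ] (np.float64(-0.545087630987921), np.float64(0.06224867091852704))
whitetop 0 (0, 0) [1.05110348 0.73441768 0.098     ] (np.float64(61.83269829378582), np.float64(1.038645917485418))
red 7 [327.28571429 163.28571429] [ 0.598905   -0.21319792  0.05      ] (np.float64(-40.00921824261895), np.float64(0.0497322577935384))
redplate 2 [328.5 160.5] [ 0.6144308  -0.22592042  0.012     ] (np.float64(-39.8146722647281), np.float64(0.06980393582126877))
or top 27 (np.float64(46.656171667167676), np.float64(0.05540633681741263)) 0.07467534275303493
or side 26 (np.float64(52.138709702083766), np.float64(0.058672100459715125)) 0.07990518971242247
```

```bash
python3 - <<'E'
from h import *
t=np.load("pics/top0.npy");s=np.load("pics/side0.npy")
def glass(im,n,box):
    H=hsv(im);m=cv2.inRange(im,(100,110,105),(200,200,200));mm=np.zeros_like(m);u0,v0,u1,v1=box;mm[v0:v1,u0:u1]=m[v0:v1,u0:u1]
    cs=max(cv2.findContours(mm,0,2)[0],key=cv2.contourArea)
    e=cv2.minEnclosingCircle(cs);M=cv2.moments(mm,True);q=(M['m10']/M['m00'],M['m01']/M['m00']);print(n,q,cv2.fitEllipse(cs),ray(n,*q,.098))
glass(t,"top",(309,163,331,187));glass(s,"side",(264,125,286,142))
C=np.array([.562,-.182,0])
def ang(p):d=p-C;return np.degrees(np.arctan2(d[1],d[0])),np.hypot(d[0],d[1])
# weighted ticks
def wt(n,box,z,wf):
    im=t if n=="top" else s
    u0,v0,u1,v1=box;c=wf(im[v0:v1,u0:u1].astype(float));y,x=np.mgrid[v0:v1,u0:u1]
    q=((x*c).sum()/c.sum(),(y*c).sum()/c.sum());w=ray(n,*q,z);print(q,w,ang(w))
white=lambda a:np.clip(a[:,:,2]-165,0,None)
red=lambda a:np.clip(a[:,:,0]-1.8*a[:,:,1]-0,0,None)
wt("top",(311,151,318,161),.012,white);wt("top",(318,160,323,165),.098,lambda a:np.clip(a.min(2)-90,0,None))
wt("top",(328,157,333,162),.012,red);wt("top",(325,163,330,168),.098,red)
wt("side",(252,143,262,149),.012,white)
print(t[151:161,311:318,2]);print(t[160:166,317:324].min(2))
E
```

```text
top (320.1062801932367, 173.16908212560386) ((319.93414306640625, 173.54637145996094), (14.89249324798584, 15.673396110534668), 95.2240982055664) [ 0.56210377 -0.18160302  0.098     ]
side (273.83870967741933, 131.08870967741936) ((274.5962219238281, 131.5625762939453), (8.529314041137695, 15.42509937286377), 88.84829711914062) [ 0.56273038 -0.17776213  0.098     ]
(np.float64(314.0), np.float64(156.34782608695653)) [ 0.62660752 -0.18184074  0.012     ] (np.float64(0.14123806457114474), np.float64(0.06460772024750476))
(np.float64(319.9026845637584), np.float64(161.55704697986576)) [ 0.59477331 -0.18130886  0.098     ] (np.float64(1.2080949093752762), np.float64(0.03278059435869949))
(np.float64(328.73568818514013), np.float64(160.0365408038977)) [ 0.6158666  -0.22665422  0.012     ] (np.float64(-39.65798217831281), np.float64(0.06996863422769596))
(np.float64(326.867327667611), np.float64(164.9494806421152)) [ 0.58546579 -0.20069624  0.098     ] (np.float64(-38.545896849151006), np.float64(0.03000321063708256))
(np.float64(256.7455357142857), np.float64(145.19977678571428)) [ 0.62477104 -0.17664384  0.012     ] (np.float64(4.877146203703662), np.float64(0.06299914628529021))
[[118 119 124 120 110 115 117]
 [115 126 144 141 128 121 119]
 [121 135 163 166 133 117 116]
 [117 128 160 167 131 114 113]
 [113 127 158 168 133 115 114]
 [115 127 158 170 142 118 117]
 [117 129 159 171 144 120 117]
 [117 127 158 171 145 118 115]
 [118 127 153 165 140 118 116]
 [116 118 134 141 129 119 116]]
[[116 115 123 130 122 116 120]
 [101  99 128 153 124  96 106]
 [ 46  65 129 166 110  47  48]
 [ 31  55 122 159 101  40  28]
 [ 37  54  99 124  76  40  31]
 [ 61  70  83  87  78  63  54]]
```

```bash
cat >> h.py <<'E'
C=np.array([.562,-.181]);SIGN=1
from scipy.spatial.transform import Rotation as R
def polar(th,off,z,r=.066):
    """tool x radial at lever angle th (deg); off = offset CCW of lever line"""
    a=np.radians(th);return np.r_[C+r*np.array([np.cos(a),np.sin(a)])+off*np.array([-np.sin(a),np.cos(a)]),z],th
def rows(targets,start=None):
    o=ctrl.get_obs();R0=R.from_quat(np.roll(o["eef_rot"],-1));p0=o["eef_pos"]
    if start is not None:
        p0=start[0];a=np.radians(start[1]);R0=R.from_matrix(np.array([[np.cos(a),np.sin(a),0],[np.sin(a),-np.cos(a),0],[0,0,-1]]))
    for p,th in targets:
        a=np.radians(th);Rt=R.from_matrix(np.array([[np.cos(a),np.sin(a),0],[np.sin(a),-np.cos(a),0],[0,0,-1]]))
        print("xyz",np.round(R0.inv().apply(p-p0)*100,2).tolist(),"dr",np.round((R0.inv()*Rt).as_rotvec()/np.radians(6),2).tolist())
E
python3 - <<'E'
from h import *
rows([polar(47,.034,.16),polar(47,.034,.075)])
E
```

```text
xyz [53.84, -32.76, 9.02] dr [-0.01, -0.01, -5.51]
xyz [53.83, -32.74, 17.52] dr [-0.01, -0.01, -5.51]
```

Call:
send_rows(
  dr=[
    [0,0,-0.7],
    [0,0,-1.4],
    [0,0,-2.1],
    [0,0,-2.8],
    [0,0,-3.5],
    [0,0,-4.2],
    [0,0,-4.9],
    [0,0,-5.5],
  ],
  xyz=[
    [4.5,-2.7,0],
    [9,-5.5,0],
    [13.5,-8.2,0],
    [18,-11,0],
    [22.5,-13.7,0],
    [27,-16.4,0],
    [31.5,-19.1,0],
    [36,-21.9,0],
  ],
  jaw=[0,0,0,0,0,0,0,0],
)

```text
time_s: 1.1
eef_pos: [0.4362, -0.2571, 0.2501]
eef_rot: [-0.0, 0.917, 0.399, -0.0]
wrist_force: [0.2, -0.7, -0.5]
opening: -0.001
grasp_force: 0.0
```

```bash
python3 - <<'E'
from h import *
print(ctrl.get_obs()["eef_pos"]);rows([polar(47,.034,.16),polar(47,.034,.075)])
E
```

```text
[ 0.43618052 -0.25709725  0.25005722]
xyz [20.75, 0.65, 9.01] dr [-0.0, 0.0, 0.01]
xyz [20.75, 0.65, 17.51] dr [-0.0, 0.0, 0.01]
```

Call:
send_rows(
  dr=[
    [0,0,0],
    [0,0,0],
    [0,0,0],
    [0,0,0],
    [0,0,0],
    [0,0,0],
    [0,0,0],
    [0,0,0],
  ],
  xyz=[
    [4.2,0.1,0],
    [8.4,0.3,0],
    [12.6,0.4,0],
    [16.8,0.5,0],
    [20.7,0.6,2],
    [20.7,0.6,6],
    [20.7,0.6,10],
    [20.7,0.6,11],
  ],
  jaw=[0,0,0,0,0,0,0,0],
)

```text
time_s: 2.1
eef_pos: [0.5788, -0.1103, 0.1369]
eef_rot: [-0.002, 0.917, 0.399, -0.002]
wrist_force: [0.2, 0.5, 0.1]
opening: -0.001
grasp_force: 0.0
```

```bash
python3 - <<'E'
from h import *
print(ctrl.get_obs()["eef_pos"]);rows([polar(47,.034,.075),polar(47,.02,.075)])
s=ctrl.camera("side");t=ctrl.camera("top")
f=lambda a:cv2.resize(a[:,:,::-1],(400,400),interpolation=cv2.INTER_CUBIC)
cv2.imwrite("pics/c1.png",np.hstack([f(s[80:180,215:315]),f(t[125:225,265:365])]))
E
```

```text
[ 0.57875747 -0.11030715  0.1368955 ]
xyz [0.3, 0.23, 6.19] dr [-0.06, 0.02, -0.0]
xyz [0.3, 1.63, 6.18] dr [-0.06, 0.02, -0.0]
```

View pics/c1.png

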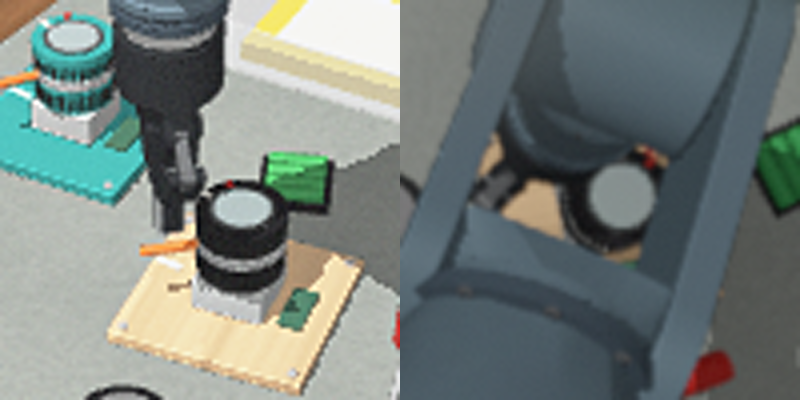

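The side crop shows the shut fingertips at about (168,225). They are still high above the table, on the near (CCW) side of the lever at (170,248). I'll descend now.

Call:
send_rows(
  dr=[
    [0,0,0],
    [0,0,0],
    [0,0,0],
    [0,0,0],
    [0,0,0],
    [0,0,0],
    [0,0,0],
    [0,0,0],
  ],
  xyz=[
    [0,0,1.5],
    [0,0,3],
    [0,0,4.5],
    [0,0,5.8],
    [0,0,6.2],
    [0,0,6.4],
    [0,0,6.4],
    [0,0,6.4],
  ],
  jaw=[0,0,0,0,0,0,0,0],
)

```text
time_s: 3.2
eef_pos: [0.5813, -0.1115, 0.0768]
eef_rot: [0.0, 0.917, 0.399, 0.0]
wrist_force: [0.2, 0.3, -1.0]
opening: 0.004
grasp_force: 0.0
```

```bash
python3 - <<'E'
from h import *
o=ctrl.get_obs();print(o["eef_pos"],o["wrist_force"]);rows([polar(47,.034,.075),polar(47,.02,.075)])
s=ctrl.camera("side")
w=np.array([ray("side",u,v,.07) for u,v in orange(s,BS)]);d=w.mean(0)[:2]-np.array([.5627,-.1778]);print(len(w),np.degrees(np.arctan2(d[1],d[0])))
f=lambda a:cv2.resize(a[:,:,::-1],(500,500),interpolation=cv2.INTER_CUBIC)
cv2.imwrite("pics/c2.png",f(s[90:190,215:315]))
E
```

```text
[ 0.58131915 -0.11149216  0.07682355] [ 0.19854511  0.29735682 -1.02063328]
xyz [0.2, -0.07, 0.18] dr [0.01, -0.0, -0.0]
xyz [0.2, 1.33, 0.18] dr [0.01, -0.0, -0.0]
3 51.61599244795005
```

View pics/c2.png

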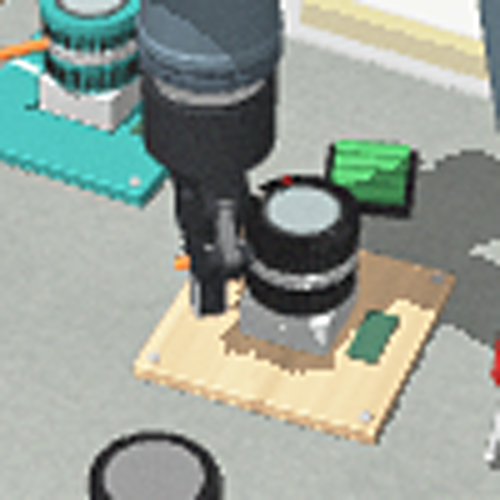

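The fingers now stand on the CCW side of the lever, below its level and clear of the rings; the orange tip shows at (180,262). I'll close in and start pushing.

```bash
python3 - <<'E'
from h import *
rows([polar(47,.028,.0755),polar(47,.023,.0755),polar(47,.0185,.0755)]+[polar(47-2*k,.0185,.0755) for k in range(1,6)])
E
```

```text
xyz [0.2, 0.53, 0.13] dr [0.01, -0.0, -0.0]
xyz [0.2, 1.03, 0.13] dr [0.01, -0.0, -0.0]
xyz [0.2, 1.48, 0.13] dr [0.01, -0.0, -0.0]
xyz [0.26, 1.71, 0.13] dr [0.01, -0.0, 0.33]
xyz [0.31, 1.94, 0.13] dr [0.01, -0.0, 0.66]
xyz [0.36, 2.18, 0.13] dr [0.01, -0.0, 1.0]
xyz [0.4, 2.42, 0.13] dr [0.01, -0.0, 1.33]
xyz [0.42, 2.65, 0.13] dr [0.01, -0.0, 1.66]
```

Call:
send_rows(
  dr=[
    [0,0,0],
    [0,0,0],
    [0,0,0],
    [0,0,0.33],
    [0,0,0.67],
    [0,0,1],
    [0,0,1.33],
    [0,0,1.67],
  ],
  xyz=[
    [0.2,0.5,0.1],
    [0.2,1.0,0.1],
    [0.2,1.5,0.1],
    [0.26,1.7,0.1],
    [0.31,1.94,0.1],
    [0.36,2.18,0.1],
    [0.4,2.42,0.1],
    [0.42,2.65,0.1],
  ],
  jaw=[0,0,0,0,0,0,0,0],
)

```text
time_s: 4.25
eef_pos: [0.6032, -0.1265, 0.0752]
eef_rot: [-0.0, 0.949, 0.316, -0.0]
wrist_force: [-3.0, 1.3, 1.3]
opening: -0.001
grasp_force: 0.9
```

```bash
cat >> h.py <<'E'
def st():
    o=ctrl.get_obs();p=o["eef_pos"];M=R.from_quat(np.roll(o["eef_rot"],-1)).as_matrix();d=M.T@np.r_[C-p[:2],0]
    print("t",round(o["time_s"],2),"pos",np.round(p,4),"yaw",round(np.degrees(np.arctan2(M[1,0],M[0,0])),2),"C in tool",np.round(d*1e3,1),"F tool",np.round(M.T@o["wrist_force"],2),"tq",np.round(M.T@o["torque"],2))
E
python3 - <<'E'
from h import *
st()
print(polar(37,.0185,.0755))
rows([polar(37-3*k,.0185,.0755) for k in range(1,9)],start=polar(37,.0185,.0755))
E
```

```text
t 4.25 pos [ 0.6032 -0.1265  0.0752] yaw 36.81 C in tool [-65.6  19.    0. ] F tool [-1.6  -2.81 -1.28] tq [ 0.27 -0.1   0.03]
(array([ 0.60357637, -0.12650545,  0.0755    ]), 37)
xyz [0.09, 0.35, 0.0] dr [0.0, 0.0, 0.5]
xyz [0.16, 0.7, 0.0] dr [0.0, 0.0, 1.0]
xyz [0.21, 1.06, 0.0] dr [0.0, 0.0, 1.5]
xyz [0.24, 1.41, 0.0] dr [0.0, 0.0, 2.0]
xyz [0.25, 1.77, 0.0] dr [0.0, 0.0, 2.5]
xyz [0.25, 2.13, 0.0] dr [0.0, 0.0, 3.0]
xyz [0.22, 2.49, 0.0] dr [0.0, 0.0, 3.5]
xyz [0.18, 2.84, 0.0] dr [0.0, 0.0, 4.0]
```

In contact with about 2.8 N of push. The rows are the same for every arc call.

Call:
send_rows(
  dr=[
    [0,0,0.5],
    [0,0,1],
    [0,0,1.5],
    [0,0,2],
    [0,0,2.5],
    [0,0,3],
    [0,0,3.5],
    [0,0,4],
  ],
  xyz=[
    [0.09,0.35,0],
    [0.16,0.7,0],
    [0.21,1.06,0],
    [0.24,1.41,0],
    [0.25,1.77,0],
    [0.25,2.13,0],
    [0.22,2.49,0],
    [0.18,2.84,0],
  ],
  jaw=[0,0,0,0,0,0,0,0],
)

```text
time_s: 5.25
eef_pos: [0.6216, -0.148, 0.0751]
eef_rot: [-0.0, 0.994, 0.111, -0.0]
wrist_force: [-1.2, 0.7, 0.0]
opening: -0.001
grasp_force: 0.9
```

```bash
python3 - <<'E'
from h import *
st()
E
```

```text
t 5.25 pos [ 0.6216 -0.148   0.0751] yaw 12.78 C in tool [-65.4  19.    0. ] F tool [-1.01 -0.95 -0.02] tq [ 0.25 -0.18 -0.01]
```

Call:
send_rows(
  dr=[
    [0,0,0.5],
    [0,0,1],
    [0,0,1.5],
    [0,0,2],
    [0,0,2.5],
    [0,0,3],
    [0,0,3.5],
    [0,0,4],
  ],
  xyz=[
    [0.09,0.35,0],
    [0.16,0.7,0],
    [0.21,1.06,0],
    [0.24,1.41,0],
    [0.25,1.77,0],
    [0.25,2.13,0],
    [0.22,2.49,0],
    [0.18,2.84,0],
  ],
  jaw=[0,0,0,0,0,0,0,0],
)

```text
time_s: 6.25
eef_pos: [0.6299, -0.1752, 0.0751]
eef_rot: [-0.0, 0.995, -0.098, -0.0]
wrist_force: [-1.1, 2.8, 0.2]
opening: -0.002
grasp_force: 0.8
```

```bash
python3 - <<'E'
from h import *
st()
s=ctrl.camera("side");t=ctrl.camera("top")
f=lambda a:cv2.resize(a[:,:,::-1],(400,400),interpolation=cv2.INTER_CUBIC)
cv2.imwrite("pics/c3.png",np.hstack([f(s[90:190,215:315]),f(t[125:225,265:365])]))
rows([polar(-11-k,.0185,.0755) for k in range(1,9)],start=polar(-11,.0185,.0755))
E
```

```text
t 6.25 pos [ 0.6299 -0.1752  0.0751] yaw -11.22 C in tool [-65.5  18.9  -0. ] F tool [-1.63 -2.55 -0.18] tq [ 0.27 -0.24  0.02]
xyz [0.03, 0.12, 0.0] dr [0.0, 0.0, 0.17]
xyz [0.06, 0.23, 0.0] dr [0.0, 0.0, 0.33]
xyz [0.09, 0.35, 0.0] dr [0.0, 0.0, 0.5]
xyz [0.11, 0.46, 0.0] dr [0.0, 0.0, 0.67]
xyz [0.14, 0.58, 0.0] dr [0.0, 0.0, 0.83]
xyz [0.16, 0.7, 0.0] dr [0.0, 0.0, 1.0]
xyz [0.18, 0.82, 0.0] dr [0.0, 0.0, 1.17]
xyz [0.19, 0.94, 0.0] dr [0.0, 0.0, 1.33]
```

View pics/c3.png

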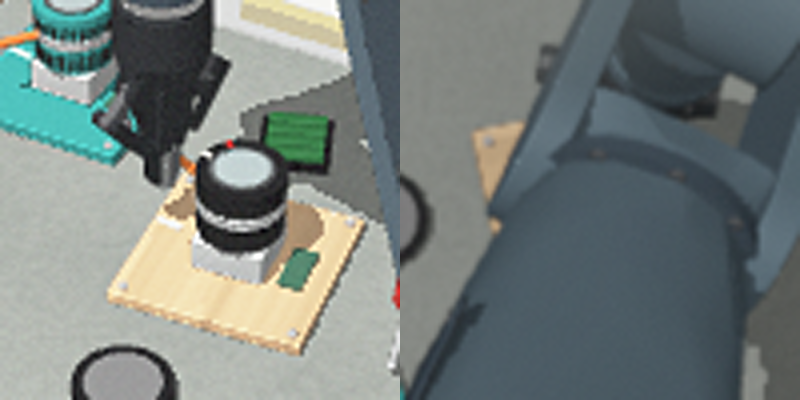

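Call:
send_rows(
  dr=[
    [0,0,0.17],
    [0,0,0.33],
    [0,0,0.5],
    [0,0,0.67],
    [0,0,0.83],
    [0,0,1],
    [0,0,1.17],
    [0,0,1.33],
  ],
  xyz=[
    [0.03,0.12,0],
    [0.06,0.23,0],
    [0.09,0.35,0],
    [0.11,0.46,0],
    [0.14,0.58,0],
    [0.16,0.7,0],
    [0.18,0.82,0],
    [0.19,0.94,0],
  ],
  jaw=[0,0,0,0,0,0,0,0],
)

```text
time_s: 7.35
eef_pos: [0.63, -0.185, 0.0754]
eef_rot: [0.0, 0.986, -0.166, 0.0]
wrist_force: [1.1, 1.0, -0.6]
opening: -0.004
grasp_force: 0.9
```

```bash
python3 - <<'E'
from h import *
st()
E
```

```text
t 7.35 pos [ 0.63   -0.185   0.0754] yaw -19.1 C in tool [-65.6  18.5  -0. ] F tool [ 0.77 -1.27  0.56] tq [ 0.29  0.13 -0.02]
```

Call:
send_rows(
  dr=[
    [0,0,0.09],
    [0,0,0.17],
    [0,0,0.25],
    [0,0,0.33],
    [0,0,0.42],
    [0,0,0.5],
    [0,0,0.58],
    [0,0,0.67],
  ],
  xyz=[
    [0.02,0.06,0],
    [0.03,0.12,0],
    [0.05,0.17,0],
    [0.06,0.23,0],
    [0.08,0.29,0],
    [0.09,0.35,0],
    [0.1,0.4,0],
    [0.11,0.46,0],
  ],
  jaw=[0,0,0,0,0,0,0,0],
)

```text
time_s: 8.35
eef_pos: [0.6295, -0.1896, 0.0754]
eef_rot: [0.0, 0.98, -0.2, 0.0]
wrist_force: [1.8, 0.7, -0.3]
opening: -0.002
grasp_force: 0.9
```

```bash
python3 - <<'E'
from h import *
st()
E
```

```text
t 8.35 pos [ 0.6295 -0.1896  0.0754] yaw -23.09 C in tool [-65.4  18.5  -0. ] F tool [ 1.38 -1.32  0.33] tq [0.34 0.16 0.03]
```

Call:
send_rows(
  dr=[
    [0,0,0.05],
    [0,0,0.1],
    [0,0,0.15],
    [0,0,0.2],
    [0,0,0.25],
    [0,0,0.3],
    [0,0,0.33],
    [0,0,0.33],
  ],
  xyz=[
    [0.01,0.04,0],
    [0.02,0.08,0],
    [0.03,0.11,0],
    [0.04,0.15,0],
    [0.05,0.18,0],
    [0.06,0.21,0],
    [0.06,0.23,0],
    [0.06,0.23,0],
  ],
  jaw=[0,0,0,0,0,0,0,0],
)

```text
time_s: 9.35
eef_pos: [0.629, -0.192, 0.0753]
eef_rot: [0.0, 0.976, -0.217, -0.0]
wrist_force: [2.7, 0.6, 0.5]
opening: 0.001
grasp_force: 0.8
```

Call:
send_rows(
  dr=[
    [0,0,0.05],
    [0,0,0.1],
    [0,0,0.15],
    [0,0,0.2],
    [0,0,0.25],
    [0,0,0.3],
    [0,0,0.33],
    [0,0,0.33],
  ],
  xyz=[
    [0.01,0.04,0],
    [0.02,0.08,0],
    [0.03,0.11,0],
    [0.04,0.15,0],
    [0.05,0.18,0],
    [0.06,0.21,0],
    [0.06,0.23,0],
    [0.06,0.23,0],
  ],
  jaw=[0,0,0,0,0,0,0,0],
)

```text
time_s: 10.35
eef_pos: [0.6287, -0.1943, 0.0753]
eef_rot: [0.0, 0.972, -0.234, 0.0]
wrist_force: [2.4, 0.2, -0.2]
opening: 0.002
grasp_force: 0.8
```

```bash
python3 - <<'E'
from h import *
st()
E
```

```text
t 10.35 pos [ 0.6287 -0.1943  0.0753] yaw -27.02 C in tool [-65.4  18.4  -0. ] F tool [ 2.09 -1.28  0.21] tq [ 0.21  0.15 -0.06]
```

Call:
send_rows(
  dr=[
    [0,0,0.05],
    [0,0,0.1],
    [0,0,0.15],
    [0,0,0.2],
    [0,0,0.25],
    [0,0,0.3],
    [0,0,0.33],
    [0,0,0.33],
  ],
  xyz=[
    [0.01,0.04,0],
    [0.02,0.08,0],
    [0.03,0.11,0],
    [0.04,0.15,0],
    [0.05,0.18,0],
    [0.06,0.21,0],
    [0.06,0.23,0],
    [0.06,0.23,0],
  ],
  jaw=[0,0,0,0,0,0,0,0],
)

```text
time_s: 11.35
eef_pos: [0.6281, -0.1966, 0.0753]
eef_rot: [0.0, 0.968, -0.25, 0.0]
wrist_force: [1.6, 0.4, -0.4]
opening: -0.002
grasp_force: 0.8
```

Call:
send_rows(
  dr=[
    [0,0,0.05],
    [0,0,0.1],
    [0,0,0.15],
    [0,0,0.2],
    [0,0,0.25],
    [0,0,0.3],
    [0,0,0.33],
    [0,0,0.33],
  ],
  xyz=[
    [0.01,0.04,0],
    [0.02,0.08,0],
    [0.03,0.11,0],
    [0.04,0.15,0],
    [0.05,0.18,0],
    [0.06,0.21,0],
    [0.06,0.23,0],
    [0.06,0.23,0],
  ],
  jaw=[0,0,0,0,0,0,0,0],
)

```text
time_s: 12.35
eef_pos: [0.6275, -0.1989, 0.0753]
eef_rot: [0.0, 0.964, -0.267, -0.0]
wrist_force: [1.6, 1.2, 0.3]
opening: 0.001
grasp_force: 0.8
```

Call:
send_rows(
  dr=[
    [0,0,0.05],
    [0,0,0.1],
    [0,0,0.15],
    [0,0,0.2],
    [0,0,0.25],
    [0,0,0.3],
    [0,0,0.33],
    [0,0,0.33],
  ],
  xyz=[
    [0.01,0.04,0],
    [0.02,0.08,0],
    [0.03,0.11,0],
    [0.04,0.15,0],
    [0.05,0.18,0],
    [0.06,0.21,0],
    [0.06,0.23,0],
    [0.06,0.23,0],
  ],
  jaw=[0,0,0,0,0,0,0,0],
)

```text
time_s: 13.35
eef_pos: [0.6268, -0.2012, 0.0753]
eef_rot: [0.0, 0.959, -0.284, -0.0]
wrist_force: [1.6, 1.1, -0.1]
opening: 0.001
grasp_force: 0.8
```

```bash
python3 - <<'E'
from h import *
st()
s=ctrl.camera("side")
w=np.array([ray("side",u,v,.07) for u,v in orange(s,(240,120,310,185))]);d=w.mean(0)[:2]-np.array([.5627,-.1778]);print(len(w),np.degrees(np.arctan2(d[1],d[0])),np.hypot(*d))
f=lambda a:cv2.resize(a[:,:,::-1],(500,500),interpolation=cv2.INTER_CUBIC)
cv2.imwrite("pics/c4.png",f(s[90:190,215:315]))
E
```

```text
t 13.35 pos [ 0.6268 -0.2012  0.0753] yaw -32.95 C in tool [-65.4  18.3   0. ] F tool [ 0.75 -1.81  0.09] tq [ 0.26  0.21 -0.01]
1 -34.997567917018316 0.06430868428184168
```

View pics/c4.png

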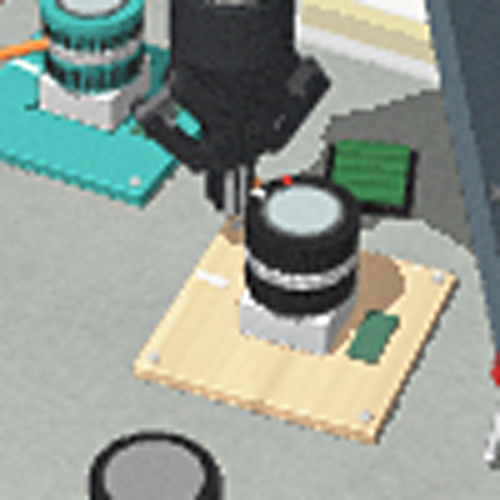

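The lever shows at (257,185), just behind the fingers at about -34°, so it is still following them. Continuing.

Call:
send_rows(
  dr=[
    [0,0,0.05],
    [0,0,0.1],
    [0,0,0.15],
    [0,0,0.2],
    [0,0,0.25],
    [0,0,0.3],
    [0,0,0.33],
    [0,0,0.33],
  ],
  xyz=[
    [0.01,0.04,0],
    [0.02,0.08,0],
    [0.03,0.11,0],
    [0.04,0.15,0],
    [0.05,0.18,0],
    [0.06,0.21,0],
    [0.06,0.23,0],
    [0.06,0.23,0],
  ],
  jaw=[0,0,0,0,0,0,0,0],
)

```text
time_s: 14.4
eef_pos: [0.6261, -0.2034, 0.0753]
eef_rot: [-0.0, 0.954, -0.3, -0.0]
wrist_force: [1.8, 0.5, -0.5]
opening: 0.004
grasp_force: 0.8
```

Call:
send_rows(
  dr=[
    [0,0,0.05],
    [0,0,0.1],
    [0,0,0.15],
    [0,0,0.2],
    [0,0,0.25],
    [0,0,0.3],
    [0,0,0.33],
    [0,0,0.33],
  ],
  xyz=[
    [0.01,0.04,0],
    [0.02,0.08,0],
    [0.03,0.11,0],
    [0.04,0.15,0],
    [0.05,0.18,0],
    [0.06,0.21,0],
    [0.06,0.23,0],
    [0.06,0.23,0],
  ],
  jaw=[0,0,0,0,0,0,0,0],
)

```text
time_s: 15.4
eef_pos: [0.6253, -0.2057, 0.0753]
eef_rot: [0.0, 0.949, -0.317, 0.0]
wrist_force: [1.1, 0.6, -0.6]
opening: 0.005
grasp_force: 0.8
```

Call:
send_rows(
  dr=[
    [0,0,0.05],
    [0,0,0.1],
    [0,0,0.15],
    [0,0,0.2],
    [0,0,0.25],
    [0,0,0.3],
    [0,0,0.33],
    [0,0,0.33],
  ],
  xyz=[
    [0.01,0.04,0],
    [0.02,0.08,0],
    [0.03,0.11,0],
    [0.04,0.15,0],
    [0.05,0.18,0],
    [0.06,0.21,0],
    [0.06,0.23,0],
    [0.06,0.23,0],
  ],
  jaw=[0,0,0,0,0,0,0,0],
)

```text
time_s: 16.4
eef_pos: [0.6249, -0.2072, 0.0754]
eef_rot: [-0.001, 0.943, -0.333, 0.0]
wrist_force: [4.2, 3.8, -1.0]
opening: -0.006
grasp_force: 2.9
```

```bash
python3 - <<'E'
from h import *
st()
E
```

```text
t 16.4 pos [ 0.6249 -0.2072  0.0754] yaw -38.89 C in tool [-65.4  19.1  -0. ] F tool [ 0.94 -5.59  0.98] tq [ 0.93  0.24 -0.04]
```

At the end stop: force 5.6 N and climbing. Advancing slightly to reach about 10 N.

Call:
send_rows(
  dr=[
    [0,0,0],
    [0,0,0],
    [0,0,0],
    [0,0,0],
    [0,0,0],
    [0,0,0],
    [0,0,0],
    [0,0,0],
  ],
  xyz=[
    [0,0.02,0],
    [0,0.04,0],
    [0,0.06,0],
    [0,0.07,0],
    [0,0.08,0],
    [0,0.08,0],
    [0,0.08,0],
    [0,0.08,0],
  ],
  jaw=[0,0,0,0,0,0,0,0],
)

```text
time_s: 17.4
eef_pos: [0.6247, -0.2075, 0.0754]
eef_rot: [-0.001, 0.943, -0.333, 0.001]
wrist_force: [6.1, 5.1, -0.6]
opening: 0.0
grasp_force: 3.9
```

```bash
python3 - <<'E'
from h import *
st()
E
```

```text
t 17.4 pos [ 0.6247 -0.2075  0.0754] yaw -38.88 C in tool [-65.4  18.8  -0.1] F tool [ 1.54 -7.82  0.64] tq [ 1.21  0.23 -0.1 ]
```

Call:
send_rows(
  dr=[
    [0,0,0],
    [0,0,0],
    [0,0,0],
    [0,0,0],
    [0,0,0],
    [0,0,0],
    [0,0,0],
    [0,0,0],
  ],
  xyz=[
    [0,0.04,0],
    [0,0.08,0],
    [0,0.08,0],
    [0,0.08,0],
    [0,0.08,0],
    [0,0.08,0],
    [0,0.08,0],
    [0,0.08,0],
  ],
  jaw=[0,0,0,0,0,0,0,0],
)

```text
time_s: 18.4
eef_pos: [0.6245, -0.2077, 0.0755]
eef_rot: [-0.001, 0.943, -0.333, 0.001]
wrist_force: [7.1, 6.2, -1.2]
opening: -0.003
grasp_force: 4.7
```

```bash
python3 - <<'E'
from h import *
st()
E
```

```text
t 18.4 pos [ 0.6245 -0.2077  0.0755] yaw -38.88 C in tool [-65.4  18.4  -0.1] F tool [ 1.61 -9.24  1.27] tq [ 1.54  0.27 -0.05]
```

Call:
send_rows(
  dr=[
    [0,0,0],
    [0,0,0],
    [0,0,0],
    [0,0,0],
    [0,0,0],
    [0,0,0],
    [0,0,0],
    [0,0,0],
  ],
  xyz=[
    [0,0.04,0],
    [0,0.04,0],
    [0,0.04,0],
    [0,0.04,0],
    [0,0.04,0],
    [0,0.04,0],
    [0,0.04,0],
    [0,0.04,0],
  ],
  jaw=[0,0,0,0,0,0,0,0],
)

```text
time_s: 19.4
eef_pos: [0.6244, -0.2078, 0.0755]
eef_rot: [-0.001, 0.943, -0.333, 0.001]
wrist_force: [8.1, 6.9, -1.5]
opening: -0.0
grasp_force: 5.2
```

```bash
python3 - <<'E'
from h import *
st()
E
```

```text
t 19.4 pos [ 0.6244 -0.2078  0.0755] yaw -38.88 C in tool [-65.4  18.3  -0.1] F tool [  1.97 -10.4    1.58] tq [ 1.69  0.24 -0.06]
```

Another second at 10 N to be sure.

Call:
send_rows(
  dr=[
    [0,0,0],
    [0,0,0],
    [0,0,0],
    [0,0,0],
    [0,0,0],
    [0,0,0],
    [0,0,0],
    [0,0,0],
  ],
  xyz=[
    [0,0,0],
    [0,0,0],
    [0,0,0],
    [0,0,0],
    [0,0,0],
    [0,0,0],
    [0,0,0],
    [0,0,0],
  ],
  jaw=[0,0,0,0,0,0,0,0],
)

```text
time_s: 20.4
eef_pos: [0.6245, -0.2078, 0.0755]
eef_rot: [-0.001, 0.943, -0.333, 0.001]
wrist_force: [8.3, 6.6, -0.9]
opening: -0.001
grasp_force: 5.2
```

Call:
send_rows(
  dr=[
    [0,0,0],
    [0,0,0],
    [0,0,0],
    [0,0,0],
    [0,0,0],
    [0,0,0],
    [0,0,0],
    [0,0,0],
  ],
  xyz=[
    [0,-0.5,0],
    [0,-1.2,0],
    [0,-1.5,-1],
    [0,-1.5,-3],
    [0,-1.5,-5],
    [0,-1.5,-6],
    [0,-1.5,-6],
    [0,-1.5,-6],
  ],
  jaw=[0,0,0,0,0,0,0,0],
)

```text
time_s: 21.4
eef_pos: [0.6321, -0.1976, 0.1348]
eef_rot: [-0.0, 0.943, -0.333, -0.0]
wrist_force: [-0.5, -0.5, -0.3]
opening: -0.001
grasp_force: 0.0
```

```bash
python3 - <<'E'
from h import *
st()
s=ctrl.camera("side");t=ctrl.camera("top")
w=np.array([ray("side",u,v,.07) for u,v in orange(s,(240,120,310,185))]);print(len(w))
L=-39.5
rows([polar(L,.033,.135),polar(L,-.036,.135),polar(L,-.036,.0755)])
E
```

```text
t 21.4 pos [ 0.6321 -0.1976  0.1348] yaw -38.9 C in tool [-65.   31.1   0.1] F tool [-0.09  0.7   0.31] tq [0.   0.   0.02]
3
xyz [0.16, -0.12, -0.07] dr [0.0, 0.02, 0.1]
xyz [0.08, 6.78, -0.07] dr [0.0, 0.02, 0.1]
xyz [0.09, 6.78, 5.88] dr [0.0, 0.02, 0.1]
```

Call:
send_rows(
  dr=[
    [0,0,0],
    [0,0,0],
    [0,0,0],
    [0,0,0],
    [0,0,0],
    [0,0,0],
    [0,0,0],
    [0,0,0],
  ],
  xyz=[
    [0.1,3,0],
    [0.1,6,0],
    [0.1,6.8,0],
    [0.1,6.8,0.5],
    [0.1,6.8,2.5],
    [0.1,6.8,4.5],
    [0.1,6.8,5.9],
    [0.1,6.8,5.9],
  ],
  jaw=[0,0,0,0,0,0,0,0],
)

```text
time_s: 22.5
eef_pos: [0.5895, -0.2502, 0.0739]
eef_rot: [-0.001, 0.943, -0.333, -0.002]
wrist_force: [-0.4, 0.7, -0.1]
opening: 0.0
grasp_force: 0.0
```

```bash
python3 - <<'E'
from h import *
st()
s=ctrl.camera("side")
f=lambda a:cv2.resize(a[:,:,::-1],(500,500),interpolation=cv2.INTER_CUBIC)
cv2.imwrite("pics/c5.png",f(s[90:190,215:315]))
rows([polar(-40,-.03,.0755),polar(-40,-.024,.0755),polar(-40,-.0185,.0755)]+[polar(-40+2*k,-.0185,.0755) for k in range(1,6)])
rows([polar(2*k,-.0185,.0755) for k in range(1,9)],start=polar(0,-.0185,.0755))
E
```

```text
t 22.5 pos [ 0.5895 -0.2502  0.0739] yaw -38.87 C in tool [-64.9 -36.6   0.2] F tool [-0.73 -0.29  0.13] tq [0.   0.01 0.03]
xyz [-0.04, -0.53, -0.03] dr [0.0, 0.02, 0.19]
xyz [-0.03, -1.13, -0.03] dr [0.0, 0.02, 0.19]
xyz [-0.02, -1.68, -0.03] dr [0.0, 0.02, 0.19]
xyz [0.04, -1.91, -0.03] dr [0.0, 0.02, -0.15]
xyz [0.1, -2.14, -0.03] dr [0.0, 0.02, -0.48]
xyz [0.15, -2.38, -0.03] dr [0.0, 0.02, -0.81]
xyz [0.19, -2.61, -0.03] dr [0.0, 0.02, -1.15]
xyz [0.22, -2.85, -0.03] dr [-0.0, 0.02, -1.48]
xyz [0.06, -0.23, 0.0] dr [0.0, 0.0, -0.33]
xyz [0.11, -0.46, 0.0] dr [0.0, 0.0, -0.67]
xyz [0.16, -0.7, 0.0] dr [0.0, 0.0, -1.0]
xyz [0.19, -0.94, 0.0] dr [0.0, 0.0, -1.33]
xyz [0.22, -1.17, 0.0] dr [0.0, 0.0, -1.67]
xyz [0.24, -1.41, 0.0] dr [0.0, 0.0, -2.0]
xyz [0.25, -1.65, 0.0] dr [0.0, 0.0, -2.33]
xyz [0.25, -1.89, 0.0] dr [0.0, 0.0, -2.67]
```

View pics/c5.png

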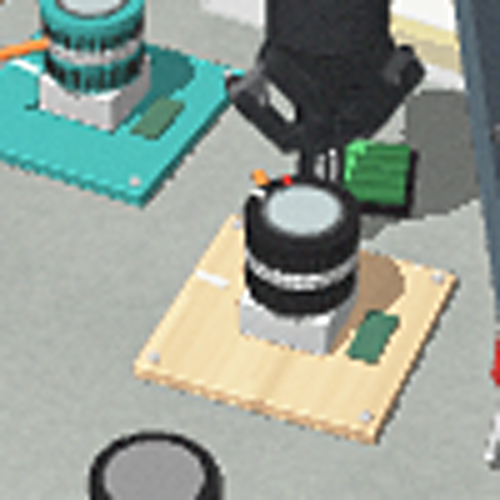

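The finger is now on the CW side of the lever, whose tip shows at (260,178), and clear of the battery. Pushing back CCW.

Call:
send_rows(
  dr=[
    [0,0,0.1],
    [0,0,0.19],
    [0,0,0.19],
    [0,0,-0.15],
    [0,0,-0.48],
    [0,0,-0.81],
    [0,0,-1.15],
    [0,0,-1.48],
  ],
  xyz=[
    [-0.04,-0.53,-0.1],
    [-0.03,-1.13,-0.1],
    [-0.02,-1.68,-0.1],
    [0.04,-1.91,-0.1],
    [0.1,-2.14,-0.1],
    [0.15,-2.38,-0.1],
    [0.19,-2.61,-0.1],
    [0.22,-2.85,-0.1],
  ],
  jaw=[0,0,0,0,0,0,0,0],
)

```text
time_s: 23.55
eef_pos: [0.6102, -0.2305, 0.0772]
eef_rot: [0.0, 0.966, -0.258, -0.0]
wrist_force: [-1.7, -1.4, 0.5]
opening: -0.005
grasp_force: 0.9
```

```bash
python3 - <<'E'
from h import *
st()
E
```

```text
t 23.55 pos [ 0.6102 -0.2305  0.0772] yaw -29.89 C in tool [-66.4 -18.9   0. ] F tool [-0.77  2.01 -0.45] tq [-0.35 -0.14 -0.09]
```

Call:
send_rows(
  dr=[
    [0,0,-0.33],
    [0,0,-0.67],
    [0,0,-1],
    [0,0,-1.33],
    [0,0,-1.67],
    [0,0,-2],
    [0,0,-2.33],
    [0,0,-2.67],
  ],
  xyz=[
    [0.06,-0.23,0],
    [0.11,-0.46,0],
    [0.16,-0.7,0],
    [0.19,-0.94,0],
    [0.22,-1.17,0],
    [0.24,-1.41,0],
    [0.25,-1.65,0],
    [0.25,-1.89,0],
  ],
  jaw=[0,0,0,0,0,0,0,0],
)

```text
time_s: 24.55
eef_pos: [0.622, -0.2152, 0.0773]
eef_rot: [0.0, 0.993, -0.121, 0.0]
wrist_force: [-2.2, -1.4, 1.2]
opening: 0.0
grasp_force: 0.8
```

```bash
cat >> h.py <<'E'
def lev(s,box=(240,115,310,185)):
    o=orange(s,box);w=np.array([ray("side",u,v,.07) for u,v in o])[:,:2];d=w-np.array([.5627,-.1778])
    m=d.mean(0);k=np.hypot(*d.T)>.06;e=d[k].mean(0) if k.any() else m
    print("lever side",len(o),"mean ang",np.degrees(np.arctan2(m[1],m[0])),"outer ang",np.degrees(np.arctan2(e[1],e[0])),"rmax",np.hypot(*d.T).max())
E
python3 - <<'E'
from h import *
st();s=ctrl.camera("side");lev(s);lev(np.load("pics/side0.npy"),BS)
E
```

```text
t 24.55 pos [ 0.622  -0.2152  0.0773] yaw -13.85 C in tool [-66.4 -18.9  -0. ] F tool [-1.81  1.86 -1.2 ] tq [-0.31 -0.23 -0.01]
lever side 8 mean ang -15.344847547545598 outer ang -15.987089153841834 rmax 0.0730524478620697
lever side 26 mean ang 51.49894504499485 outer ang 50.7529977506686 rmax 0.07604170748048732
```

Call:
send_rows(
  dr=[
    [0,0,-0.2],
    [0,0,-0.42],
    [0,0,-0.63],
    [0,0,-0.83],
    [0,0,-1.04],
    [0,0,-1.25],
    [0,0,-1.46],
    [0,0,-1.67],
  ],
  xyz=[
    [0.04,-0.14,0],
    [0.07,-0.29,0],
    [0.11,-0.44,0],
    [0.14,-0.58,0],
    [0.16,-0.73,0],
    [0.18,-0.88,0],
    [0.2,-1.02,0],
    [0.22,-1.17,0],
  ],
  jaw=[0,0,0,0,0,0,0,0],
)

```text
time_s: 25.6
eef_pos: [0.6269, -0.2045, 0.0773]
eef_rot: [0.0, 0.999, -0.034, 0.0]
wrist_force: [-1.7, -1.1, 0.0]
opening: 0.003
grasp_force: 0.8
```

```bash
python3 - <<'E'
from h import *
st();s=ctrl.camera("side");lev(s)
f=lambda a:cv2.resize(a[:,:,::-1],(600,600),interpolation=cv2.INTER_CUBIC)
cv2.imwrite("pics/c6.png",f(s[110:170,240:300]))
E
```

```text
t 25.6 pos [ 0.6269 -0.2045  0.0773] yaw -3.89 C in tool [-66.4 -19.   -0. ] F tool [-1.64  1.17 -0.02] tq [-0.28 -0.12 -0.01]
lever side 14 mean ang -5.15011615445253 outer ang -5.5162273420226455 rmax 0.06812093095491929
```

View pics/c6.png

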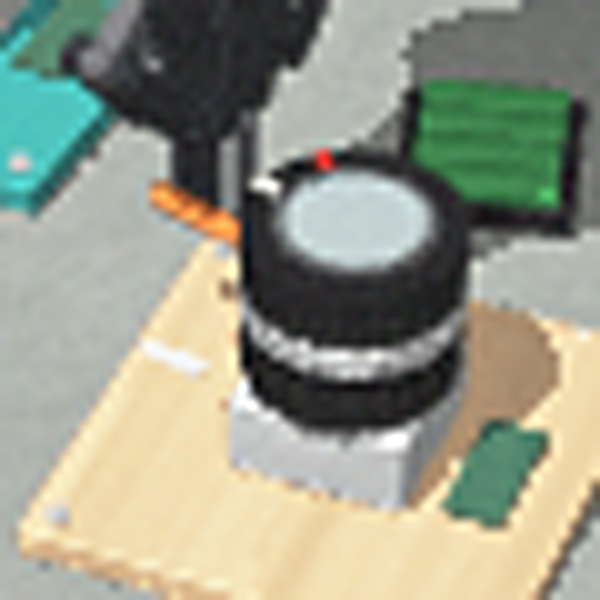

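The side crop shows the lever from (155,190) to (235,235), still about 5° clockwise of the white tick direction (143,345)-(205,368). I'll move 4° more, then look again.

Call:
send_rows(
  dr=[
    [0,0,-0.1],
    [0,0,-0.2],
    [0,0,-0.3],
    [0,0,-0.4],
    [0,0,-0.5],
    [0,0,-0.6],
    [0,0,-0.67],
    [0,0,-0.67],
  ],
  xyz=[
    [0.02,-0.07,0],
    [0.04,-0.14,0],
    [0.06,-0.21,0],
    [0.07,-0.28,0],
    [0.08,-0.35,0],
    [0.1,-0.42,0],
    [0.11,-0.46,0],
    [0.11,-0.46,0],
  ],
  jaw=[0,0,0,0,0,0,0,0],
)

```text
time_s: 26.65
eef_pos: [0.6283, -0.2, 0.0773]
eef_rot: [-0.0, 1.0, 0.0, 0.0]
wrist_force: [0.6, -2.0, 0.2]
opening: -0.003
grasp_force: 0.7
```

```bash
python3 - <<'E'
from h import *
st();s=ctrl.camera("side");lev(s)
E
```

```text
t 26.65 pos [ 0.6283 -0.2     0.0773] yaw 0.06 C in tool [-66.3 -19.   -0. ] F tool [ 0.56  1.96 -0.22] tq [-0.19 -0.01  0.03]
lever side 14 mean ang -0.3903129680949923 outer ang -0.7638191316414686 rmax 0.06998593522299007
```

Call:
send_rows(
  dr=[
    [0,0,0],
    [0,0,0],
    [0,0,0],
    [0,0,0],
    [0,0,0],
    [0,0,0],
    [0,0,0],
    [0,0,0],
  ],
  xyz=[
    [0,0.8,0],
    [0,1.8,0],
    [0,2,-1],
    [0,2,-4],
    [0,2,-8],
    [0,5,-12],
    [0,10,-16],
    [0,15,-17],
  ],
  jaw=[0,0,0,0,0,0,0,0],
)

```text
time_s: 27.7
eef_pos: [0.6298, -0.3519, 0.2529]
eef_rot: [0.002, 1.0, 0.001, 0.003]
wrist_force: [0.5, -0.1, -1.3]
opening: 0.001
grasp_force: 0.0
```

```bash
python3 - <<'E'
from h import *
st();s=ctrl.camera("side");lev(s);t=ctrl.camera("top");np.save("pics/s7.npy",s);np.save("pics/t7.npy",t)
o=orange(t,BT);print(len(o))
f=lambda a:cv2.resize(a[:,:,::-1],(400,400),interpolation=cv2.INTER_CUBIC)
cv2.imwrite("pics/c7.png",np.hstack([f(s[110:170,240:300]),f(t[140:200,285:345])]))
E
```

```text
t 27.7 pos [ 0.6298 -0.3519  0.2529] yaw 0.11 C in tool [ -67.5 -171.    -1.1] F tool [0.54 0.08 1.28] tq [-0.03 -0.   -0.04]
lever side 12 mean ang 0.12367084590925383 outer ang -0.6830240272016925 rmax 0.06998593522299007
13
```

View pics/c7.png

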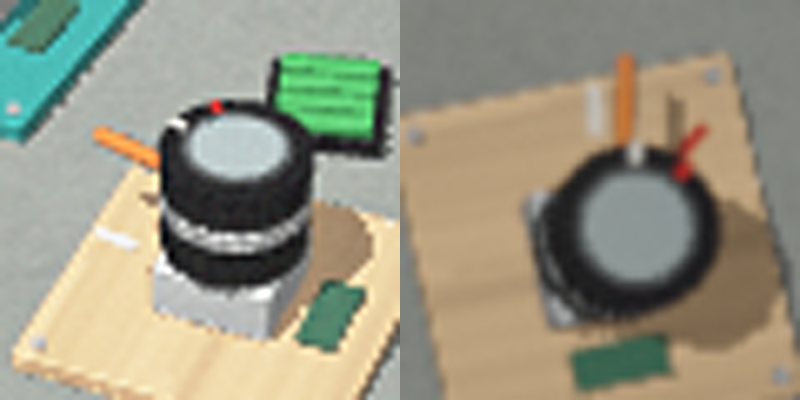

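```bash
python3 - <<'E'
from h import *
t=np.load("pics/t7.npy").astype(float);s=np.load("pics/s7.npy").astype(float)
def wt(n,im,box,z,wf):
    u0,v0,u1,v1=box;c=wf(im[v0:v1,u0:u1]);y,x=np.mgrid[v0:v1,u0:u1]
    q=((x*c).sum()/c.sum(),(y*c).sum()/c.sum());w=ray(n,*q,z)[:2];return w
og=lambda a:np.clip((a[:,:,0]-a[:,:,2])-95,0,None)*(a[:,:,0]>1.45*a[:,:,1])
wp=lambda a:np.clip(a[:,:,2]-140,0,None);wtp=lambda a:np.clip(a.min(2)-95,0,None)
l1=wt("top",t,(314,147,323,154),.07,og);l2=wt("top",t,(314,154,323,161),.07,og)
p=wt("top",t,(311,151,317,161),.012,wp);q=wt("top",t,(318,162,323,165),.098,wtp)
A=lambda d:np.degrees(np.arctan2(d[1],d[0]))
print("top lever",l1,l2,"dir",A(l1-l2),"plate tick",p,"top tick",q)
for c in([.562,-.181],[.562,-.182],[.562,-.1816]):print(c,"lever",A((l1+l2)/2-c),"tick",A(p-c),A(q-c))
# side
L=wt("side",s,(252,127,265,137),.07,og);p=wt("side",s,(253,143,262,149),.012,lambda a:np.clip(a[:,:,2]-165,0,None))
l1=wt("side",s,(252,127,258,137),.07,og);l2=wt("side",s,(258,127,265,137),.07,og)
c=np.array([.5627,-.1778]);print("side lever",L,A(L-c),"dir",A(l1-l2),"tick",p,A(p-c))
E
```

```text
top lever [ 0.63030264 -0.18309337] [ 0.61381224 -0.18272981] dir -1.2629893803455432 plate tick [ 0.62764872 -0.18096259] top tick [ 0.59158656 -0.18110992]
[0.562, -0.181] lever -1.823070082932013 tick 0.032651394394129944 -0.21286576483248715
[0.562, -0.182] lever -0.8696024117469198 tick 0.9053391842996378 1.7231612642125786
[0.562, -0.1816] lever -1.251076872818431 tick 0.5562918019591359 0.9489751069199133
side lever [ 0.61784546 -0.17824741] -0.46484241140827504 dir 0.49263290690009365 tick [ 0.62398244 -0.17675804] 0.9740791613160759
```

The top and side views agree that the lever, at top crop (626,100), is about 1.7° clockwise of the white tick. I'll go back the way I came and nudge it 1.8°.

Call:
send_rows(
  dr=[
    [0,0,0],
    [0,0,0],
    [0,0,0],
    [0,0,0],
    [0,0,0],
    [0,0,0],
    [0,0,0],
    [0,0,0],
  ],
  xyz=[
    [0,-4,1],
    [0,-9,4],
    [0,-12.5,8],
    [0,-12.5,12],
    [0,-12.5,15],
    [0,-12.5,17],
    [0,-12.5,17],
    [0,-12.5,17],
  ],
  jaw=[0,0,0,0,0,0,0,0],
)

```text
time_s: 28.8
eef_pos: [0.6291, -0.2256, 0.0788]
eef_rot: [0.001, 1.0, 0.0, 0.001]
wrist_force: [0.7, -0.4, -0.6]
opening: 0.005
grasp_force: 0.0
```

```bash
python3 - <<'E'
from h import *
st();rows([polar(0.06,-.019,.077,.0663),polar(1.8,-.019,.077,.0663)])
E
```

```text
t 28.8 pos [ 0.6291 -0.2256  0.0788] yaw 0.03 C in tool [-67.1 -44.7  -0.2] F tool [0.65 0.38 0.64] tq [ 0.02 -0.01  0.03]
xyz [-0.08, -2.57, 0.18] dr [0.01, -0.02, -0.0]
xyz [-0.03, -2.77, 0.18] dr [0.01, -0.02, -0.29]
```

Call:
send_rows(
  dr=[
    [0,0,0],
    [0,0,0],
    [0,0,0],
    [0,0,0],
    [0,0,-0.1],
    [0,0,-0.2],
    [0,0,-0.3],
    [0,0,-0.3],
  ],
  xyz=[
    [0,-0.8,0],
    [0,-1.6,0],
    [0,-2.2,0],
    [0,-2.5,0],
    [0.02,-2.57,0],
    [0.04,-2.64,0],
    [0.05,-2.71,0],
    [0.05,-2.71,0],
  ],
  jaw=[0,0,0,0,0,0,0,0],
)

```text
time_s: 29.8
eef_pos: [0.6289, -0.1982, 0.0774]
eef_rot: [0.0, 1.0, 0.016, 0.0]
wrist_force: [1.1, -1.8, 0.5]
opening: -0.001
grasp_force: 0.8
```

Call:
send_rows(
  dr=[
    [0,0,0],
    [0,0,0],
    [0,0,0],
    [0,0,0],
    [0,0,0],
    [0,0,0],
    [0,0,0],
    [0,0,0],
  ],
  xyz=[
    [0,0.8,0],
    [0,1.8,0],
    [0,2,-1],
    [0,2,-4],
    [0,2,-8],
    [0,5,-12],
    [0,10,-16],
    [0,15,-17],
  ],
  jaw=[0,0,0,0,0,0,0,0],
)

```text
time_s: 30.8
eef_pos: [0.6351, -0.3496, 0.2529]
eef_rot: [0.002, 1.0, 0.017, 0.003]
wrist_force: [-0.4, -0.2, -0.1]
opening: 0.0
grasp_force: 0.0
```

```bash
python3 - <<'E'
from h import *
st();s=ctrl.camera("side").astype(float);t=ctrl.camera("top").astype(float)
def wt(n,im,box,z,wf):
    u0,v0,u1,v1=box;c=wf(im[v0:v1,u0:u1]);y,x=np.mgrid[v0:v1,u0:u1]
    q=((x*c).sum()/c.sum(),(y*c).sum()/c.sum());w=ray(n,*q,z)[:2];return w
og=lambda a:np.clip((a[:,:,0]-a[:,:,2])-95,0,None)*(a[:,:,0]>1.45*a[:,:,1])
wp=lambda a:np.clip(a[:,:,2]-140,0,None);wtp=lambda a:np.clip(a.min(2)-95,0,None)
l1=wt("top",t,(314,147,323,154),.07,og);l2=wt("top",t,(314,154,323,161),.07,og)
A=lambda d:np.degrees(np.arctan2(d[1],d[0]))
print("top lever",l1,l2,"dir",A(l1-l2))
c=[.562,-.1816];print("lever",A((l1+l2)/2-c),"plate tick",A(wt("top",t,(311,151,316,161),.012,wp)-c))
L=wt("side",s,(252,127,265,137),.07,og);print("side lever",A(L-np.array([.5627,-.1778])))
f=lambda a:cv2.resize(a[:,:,::-1],(400,400),interpolation=cv2.INTER_CUBIC)
cv2.imwrite("pics/c8.png",np.hstack([f(s[110:170,240:300]),f(t[140:200,285:345])]))
E
```

```text
t 30.8 pos [ 0.6351 -0.3496  0.2529] yaw 1.91 C in tool [ -67.4 -171.    -1.1] F tool [-0.42  0.2   0.13] tq [-0.03  0.04 -0.02]
top lever [ 0.63046109 -0.18063718] [ 0.61314616 -0.18056102] dir -0.2520190575254549
lever 0.9588364440734339 plate tick 0.5486122739722993
side lever 1.5813657331617408[ WARN:0@2.113] global loadsave.cpp:1063 imwrite_ Unsupported depth image for selected encoder is fallbacked to CV_8U.
```

View pics/c8.png

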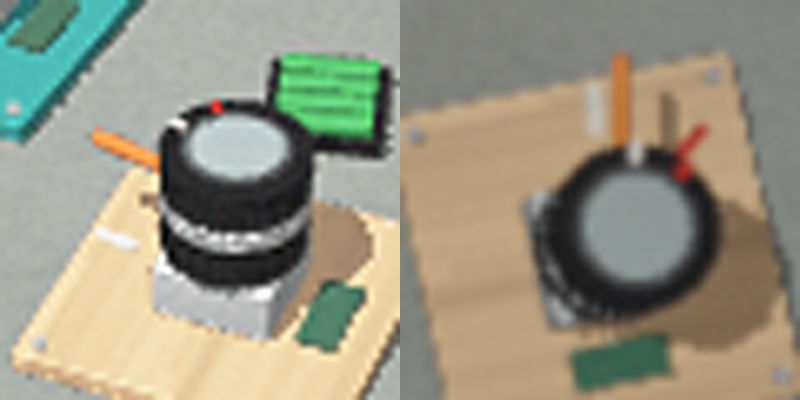

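The lever, at top crop (622,100), now points at the white mark to within about 0.5° (under 1 mm). The arm is clear of everything, so I'm handing in.

```bash
python3 -c "
from bench import ctrl
print(ctrl.hand_in())"
```

```text
the job is handed in; nothing more can be done
None
```

The job is handed in, though no verdict came back: I turned the iris ring to its end stop, held it there at about 10 N for about 2 s, then pushed the lever back to within about 1 mm of the white mark (as measured in the images) and left it, with the arm clear.

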